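# Take the batteries out of the bin lid

## Robot

A 7-joint arm with a two-finger parallel gripper is mounted at the origin on the work surface. World frame = base frame: x ahead of the robot, y to its left, z up, the work surface at z = 0. Lengths are in m, angles in rad, forces in N, time in s.
With the tool pointing down it reaches from about 0.4 to 0.85 m from the base axis. Payload 10.4 kg.
Tool frame: the origin (TCP) lies midway between the tips of the shut fingers; the grasp point (between the pads) lies 19 mm behind it (manip.tcp_to_grasp is the distance from the TCP to the grasp point, in m); z points along the fingers, y is the line along which they close (so a half turn about z gives the same grasp; the last joint's range is limited). The gripper opens to 85 mm and grips with 20 to 120 N. Pads are 22 mm wide; open, the fingers measure 114 mm over their backs; the gripper's body (76 mm by 85 mm) begins 54 mm behind the grasp point. The pads swing forward as they close: fully open they stand 13 mm farther back than shut.
Start: joints at [-1.235, 0.332, -0.065, 1.46, 0.022, 1.35, -0.088], TCP at [0.219, 0.585, 0.231] pointing down, gripper open.
Joint ranges: [-2.6, 2.6], [-0.5, 2.12], [-1.47, 1.34], [0.16, 2.42], [-1.27, 4.41], [0.06, 2.06], [-2.6, 2.6]. Speed limits (rad/s): [2.22, 2.22, 2.79, 2.79, 3.14, 3.14, 3.14].

## Interface

Orientations are given as a unit quaternion [x, y, z, w].
In Python, from workcell import manip gives the robot as it stands.
- The arm moves only by the shell command python3 -m jog 'ROWS' [FORCE]. ROWS is a JSON object of lists of equal length, an entry for each row: "offset": the shift along the world's x, y, z in m, a list of three; "yaw": the turn about the world's z in degrees; "jaw": the closure, from 0 (fully open) to 1 (shut). A call has 1 to 20 rows; each row shifts and turns the commanded pose from where the row before left it; what a row does not reach is not made up. A row lasts 1/12 s, in which the tool goes at most 41.7 mm and 7.16 degrees, less where a joint would pass 70% of its speed; a pose out of reach is approached as far as the arm can. A call is refused whole if a number of a shift passes 0.0417 or a number of a turn 7.16, either way. A call with a gripper value outside its range is refused whole. The fingers move at their own pace and stop on an object; FORCE is the grip in N (left out, the last holds). Time passes only in rows, so rows that do not move let the fingers close. It gives the time, the measured TCP pose, the force, the opening and the grip force at its end, in the units of the state.
- manip.get_obs(): the state, without advancing time (a new reading comes with each control period).
- manip.camera(name): name is "scene" or "top" or "wrist"; returns a dict with "frame" (480x640x3 uint8, red, green, blue), "camera_matrix" (3x3 intrinsics, pixels), "eye" and "attitude" of the camera in the world; the wrist camera has in their place "hand_eye" (4x4, takes a point from camera to tool coordinates, whose origin is the TCP and whose axes are the flange's). Camera axes: x right, y up, looking along -z (the intrinsics and any distortion apply to the point x, -y, -z); pixel columns grow to the right and rows downward; lengths in m; the calibration is good to about 2 mm. A picture is of the moment at which its call begins: read the wrist's pose just before it. There is no depth.
- manip.hand_in(): hands the job in; it is judged then, once.
Trained networks look in a picture, given as the dict that the camera call returned (one of the last four; its "shot" number tells which), for a name from the list of things; names that differ only in an ending like _2 or _b are one class to them, and where a whole thing is asked for, a point or a joint stands for the part that bears it (a point fixed in the world has none). Each returns a list of dicts, best first, with "score" (0 to 1); they miss things now and then, are a little off and sometimes report something else, mostly with a low value. They report only what shows in the picture. A call takes as long as a camera call. They do not tell look-alikes from the thing itself.
- manip.masks_of(picture, name): "region" (480x640 bool, what is visible of it).
- manip.tip_of(picture, name): "at" ([x, y, z] in m, in world coordinates, good to about 4 mm: a listed point, or the origin of a listed thing).
The state is a dict: "clock": time; "joint_pos": joint angles; "joint_velocities": joint speeds; "tau": joint torques, N m; "position": TCP position; "ee_rot": TCP orientation; "ft_force": force on the tool from outside, world axes, zero at the start; "torque": the same for the moment, N m; "grip_width": opening from 0.0 (shut) to 1.0 (fully open); "grasp_force": force on a finger pad.
Only numpy, scipy, OpenCV 4.12 (cv2) and the standard library are available. Lean on these libraries where they do the work, as an engineer would, in place of code of your own. Each camera call takes 0.05 s, during which the arm holds its last target. There are 200 camera calls.

## Task

The sensor bin's lid lies upside down on the kitchen counter and must have its batteries out before it is washed. First slide its power switch fully to off (towards the ring mark), then turn all three turn buttons fully aside, lift the access panel out and lay it flat, fin up, in the middle of the chopping board; after that put every battery from the bay into the white tub and let go. Leave the mug, the jar and the sponge where they are.

Things in the scene. Friction and masses are not known exactly. Their poses are not given: they have to be found in the camera images.
- lid: Sensor-bin lid unit, upside down, does not move. Origin on the counter under its battery bay's centre; reaches x -165..+110, y -120..+120 mm; flat black rim 45 mm above the counter. The wide strip with the switch is on its -x side, towards the robot. A rebate 150 (x) x 168 (y) x 5 mm deep holds the panel flush; the bay below is 132 (x) x 150 (y) mm, floor 12 mm above the counter.
- switch (a joint): Power slide switch, m: 0 = on, 0.014 = fully off; it slides towards the lid's +y, stays where left, friction about 1 N. Starts at or near on.
- switch_top (a point): Centre of the top of the white switch nub: 10 mm along travel, 18 across, 7 tall, flush with the rim. Its slot, 7 mm deep, spans lid x -154..-120, y -30..+24 mm; when on, the nub is at lid y +2 mm with 27 mm of free slot behind it (-y side) where a closed fingertip can enter and push. Past the slot's ends a white ring marks off (+y), a white bar on (-y).
- turn_a (a joint): Turn button on the lid's +y rim, rad: near 0 it reaches over the panel's edge and holds it; turned about the vertical (positive anticlockwise from above) either way to its stop at +/-1.57 it is aside, parallel to the edge. It clears the panel beyond about 1.25. Friction 0.03 N m; stays where left.
- turn_b (a joint): Turn button on the lid's -y rim; as turn_a.
- turn_c (a joint): Turn button on the lid's +x rim; as turn_a.
- panel: Grey access panel, plate 146 (x) x 164 (y) x 5 mm, 160 g, with an upright pull fin in the middle of its top, 12 mm thick (x), 44 mm long (y), rising 24 mm above the plate. Origin: centre of the plate's underside, z up. At first it lies in the lid's rebate, 2 mm clear all round.
- panel_grip (a point): Centre of the top of the panel's pull fin, 29 mm above the panel's underside; axes as the panel's.
- board: Wooden chopping board lying on the counter, 240 (x) x 200 (y) x 15 mm, does not move. Origin: centre of its underside (top is 15 mm above).
- tub: Open white plastic tub, loose, outside 170 (x) x 130 (y) x 50 mm high, walls and floor 4 mm, 300 g. Origin: centre of its underside.
- mug: White mug, 80 mm wide, 90 mm tall, a bystander. Origin: centre of its underside.
- jar: Glass jar with a steel lid, 68 mm wide, 90 mm tall, a bystander. Origin: centre of its underside.
- sponge: Yellow sponge block, 100 x 65 x 30 mm, a bystander. Origin: centre of its underside.
- turn_a_grip (a point): Centre of the top of the grip fin of turn_a, on its pivot axis, 21 mm above the rim; its x axis runs along the button and turns with it. The steel button, pivoted in its middle, is a bar 44 x 12 x 5 mm, 1 mm above the rim, with the fin, 30 long, 10 thick, 15 mm tall, on top of it. Pivot at lid (0, +96) mm.
- turn_b_grip (a point): Centre of the top of the grip fin of turn_b, on its pivot axis, 21 mm above the rim; its x axis runs along the button and turns with it. The steel button, pivoted in its middle, is a bar 44 x 12 x 5 mm, 1 mm above the rim, with the fin, 30 long, 10 thick, 15 mm tall, on top of it. Pivot at lid (0, -96) mm.
- turn_c_grip (a point): Centre of the top of the grip fin of turn_c, on its pivot axis, 21 mm above the rim; its x axis runs along the button and turns with it. The steel button, pivoted in its middle, is a bar 44 x 12 x 5 mm, 1 mm above the rim, with the fin, 30 long, 10 thick, 15 mm tall, on top of it. Pivot at lid (+87, 0) mm.
- cell1: Block battery, 50 (x) x 26 (y) x 20 mm, dark steel with a copper band, 60 g; lies flat in the bay under the panel, long side roughly along the lid's x, at least 30 mm from its neighbour sideways. May be absent (None). Origin: centre of its underside.
- cell2: Block battery, 50 (x) x 26 (y) x 20 mm, dark steel with a copper band, 60 g; lies flat in the bay under the panel, long side roughly along the lid's x, at least 30 mm from its neighbour sideways. May be absent (None). Origin: centre of its underside.
- cell3: Block battery, 50 (x) x 26 (y) x 20 mm, dark steel with a copper band, 60 g; lies flat in the bay under the panel, long side roughly along the lid's x, at least 30 mm from its neighbour sideways. May be absent (None). Origin: centre of its underside.
- cell4: Block battery, 50 (x) x 26 (y) x 20 mm, dark steel with a copper band, 60 g; lies flat in the bay under the panel, long side roughly along the lid's x, at least 30 mm from its neighbour sideways. May be absent (None). Origin: centre of its underside.
Things that resemble listed ones, but are neither listed nor needed, are in the scene too. Of the things shaped like the tub, the white one is meant.

How it is judged:
On the way, in this order (a step that is already met when the one before it is completed fails the run):
1. the power switch is slid fully to off (value of joint switch above 0.0115 m), for 0.2 s.
2. all three turn buttons are turned aside ((value of joint turn_a above 1.25 rad or value of joint turn_a below -1.25 rad) and (value of joint turn_b above 1.25 rad or value of joint turn_b below -1.25 rad) and (value of joint turn_c above 1.25 rad or value of joint turn_c below -1.25 rad)), for 0.2 s.
3. the panel is out of the lid and laid flat, fin up, in the middle of the chopping board, released (x of panel in the frame of board between -0.05 and 0.05 m and y of panel in the frame of board between -0.05 and 0.05 m and z of panel in the frame of board between 0.01 and 0.021 m and angle between panel's own z axis and vertical below 0.1 rad and linear speed of panel below 0.03 m/s and contact force between panel and the fingers below 0.1 N), for 0.3 s.
At the end, for the whole second after the job is handed in: Switch off (11.5 mm or more); all three buttons aside (1.25 rad or more either way); panel flat (0.1 rad), fin up on the board, its centre within 50 mm of the board's along each board axis; every battery present inside the upright tub; all at rest and released (all of step 2 and all of step 3 and value of joint switch above 0.0115 m and x of cell1 in the frame of tub between -0.081 and 0.081 m and y of cell1 in the frame of tub between -0.061 and 0.061 m and z of cell1 in the frame of tub between -0.005 and 0.05 m and linear speed of each of cell1, cell2, cell3, cell4 below 0.03 m/s and x of cell2 in the frame of tub between -0.081 and 0.081 m and y of cell2 in the frame of tub between -0.061 and 0.061 m and z of cell2 in the frame of tub between -0.005 and 0.05 m and x of cell3 in the frame of tub between -0.081 and 0.081 m and y of cell3 in the frame of tub between -0.061 and 0.061 m and z of cell3 in the frame of tub between -0.005 and 0.05 m and x of cell4 in the frame of tub between -0.081 and 0.081 m and y of cell4 in the frame of tub between -0.061 and 0.061 m and z of cell4 in the frame of tub between -0.005 and 0.05 m and angle between tub's own z axis and vertical below 0.1 rad); the robot touches nothing.
It fails at once if the mug is moved by more than 4 cm (distance of mug from where it was at the start of the episode above 0.04 m).
It fails at once if the jar is moved by more than 4 cm (distance of jar from where it was at the start of the episode above 0.04 m).
It fails at once if the sponge is moved by more than 4 cm (distance of sponge from where it was at the start of the episode above 0.04 m).
Of cell1, cell2, cell3, cell4 only 2 to 4 are there at a start; the rules pass over those that are not, and their reading is None.
At some moment in a run one of tub may be knocked a few centimetres aside while the robot is not near it.
Once in a run the grip may slacken for a moment while it holds something.
It also fails if it takes over 210 s, if anything falls off the work surface, if the arm or the gripper's body presses on something with over 40 N, if the wrist force passes 120 N, or if a joint passes its speed limit or range.

## Working session

There is one attempt and no reset: what is moved stays moved. The work goes in short steps, Python scripts to look and compute and a shell command to move; the robot and the scene stay as the last step left them, time stands still between calls to the robot, and variables do not carry over. Pictures are saved under pics/ and viewed, at most 14 in all, crops included, and the job is handed in when it is done.

```bash
ls; mkdir -p pics; cat > h.py <<'E'
import numpy as np, cv2
from scipy.spatial.transform import Rotation as R
from workcell import manip
def cam(n):
    o=manip.get_obs(); p=manip.camera(n); p['o']=o; return p
def save(p,f,crop=None,scale=1):
    im=cv2.cvtColor(p['frame'],cv2.COLOR_RGB2BGR)
    if crop: im=im[crop[1]:crop[3],crop[0]:crop[2]]
    cv2.imwrite('pics/'+f,cv2.resize(im,None,fx=scale,fy=scale))
def pose(p):
    if 'hand_eye' in p:
        H=np.array(p['hand_eye']); o=p['o']; Rt=R.from_quat(o['ee_rot']).as_matrix()
        return Rt@H[:3,:3], Rt@H[:3,3]+np.array(o['position'])
    a=np.array(p['attitude']); M=a if a.shape==(3,3) else R.from_quat(a).as_matrix()
    return M,np.array(p['eye'])
def ray(p,u,v,z):
    M,e=pose(p); K=np.array(p['camera_matrix'])
    d=np.linalg.inv(K)@[u,v,1]; d=M@[d[0],-d[1],-d[2]]
    return e+d*(z-e[2])/d[2]
def proj(p,X):
    M,e=pose(p); K=np.array(p['camera_matrix']); c=M.T@(np.array(X)-e)
    q=K@[c[0],-c[1],-c[2]]; return q[:2]/q[2]
E
python3 - <<'E'
from h import *
o=manip.get_obs(); print({k:np.round(v,3) for k,v in o.items()})
for n in ['top','scene']:
    p=cam(n); save(p,n+'0.png'); print(n,[k for k in p],np.round(p.get('attitude'),3),np.round(p['eye'],3),p['camera_matrix'])
    for t in ['lid','switch_top','turn_a_grip','panel','panel_grip','board','tub','mug','jar','sponge','cell1']:
        print(t,[(round(d['score'],2),np.round(d['at'],3).tolist(),np.round(proj(p,d['at'])).tolist()) for d in manip.tip_of(p,t)])
E
```

```text
pics
{'clock': np.float64(0.0), 'joint_pos': array([-1.235,  0.333, -0.065,  1.461,  0.022,  1.35 , -0.088]), 'joint_velocities': array([-0.001,  0.001, -0.001,  0.001,  0.   , -0.001, -0.001]), 'tau': array([-1.0000e-03, -6.2544e+01,  4.9000e-02, -3.9161e+01,  1.6000e-02,
        9.0000e-03, -0.0000e+00]), 'position': array([0.219, 0.585, 0.23 ]), 'ee_rot': array([ 0.178,  0.984, -0.001, -0.   ]), 'ft_force': array([-0.351,  0.572,  0.682]), 'torque': array([-0.049,  0.026,  0.068]), 'grasp_force': np.float64(0.0), 'grip_width': np.float64(1.0)}
top ['frame', 'camera_matrix', 'eye', 'attitude', 'shot', 'o'] [ 0.043 -0.049 -0.698  0.714] [ 0.373 -0.098  1.377] [[470.65667875   0.         321.22438958]
 [  0.         470.65667875 241.16823797]
 [  0.           0.           1.        ]]
lid [(0.56, [0.796, -0.005, 0.001], [289.0, 161.0])]
switch_top [(0.48, [0.445, 0.042, 0.044], [268.0, 276.0])]
turn_a_grip [(0.63, [0.603, 0.098, 0.068], [249.0, 219.0])]
panel [(0.67, [0.58, 0.002, 0.039], [284.0, 230.0])]
panel_grip [(0.97, [0.583, 0.003, 0.067], [283.0, 227.0]), (0.33, [0.745, -0.22
[... 773 characters left out ...]
 288.0])]
switch_top [(0.43, [0.446, 0.04, 0.041], [385.0, 224.0])]
turn_a_grip [(0.56, [0.598, 0.1, 0.068], [428.0, 259.0])]
panel [(0.96, [0.577, 0.004, 0.04], [381.0, 265.0])]
panel_grip [(0.7, [0.583, 0.002, 0.07], [381.0, 258.0])]
board [(0.92, [0.532, 0.382, 0.001], [533.0, 248.0]), (0.43, [0.582, 0.007, -0.003], [381.0, 280.0])]
tub [(0.91, [0.523, -0.375, 0.003], [211.0, 276.0]), (0.72, [0.512, -0.594, -0.003], [113.0, 284.0]), (0.69, [0.26, -0.382, -0.001], [210.0, 204.0])]
mug [(0.82, [0.754, 0.24, 0.002], [510.0, 329.0])]
jar [(0.68, [0.744, -0.22, 0.005], [286.0, 348.0])]
sponge [(0.78, [0.796, -0.009, 0.004], [396.0, 358.0])]
cell1 [(0.72, [0.448, 0.042, 0.043], [386.0, 224.0])]
```

View pics/top0.png

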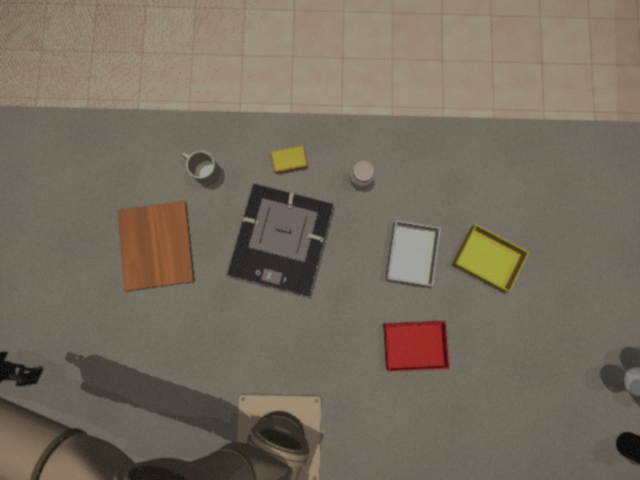

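View pics/scene0.png

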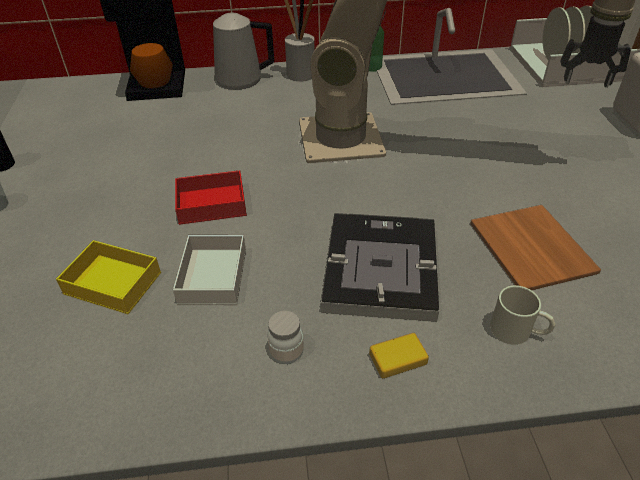

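Overview: lid at about (0.58, 0.00), yawed about -13°; board at (0.53, 0.38); white tub at (0.52, -0.37), with red and yellow decoys. The mug is at px (205,165), the sponge at (290,160) and the jar at (362,173), all beyond the lid. I'll go above the lid for a wrist view.

```bash
python3 -m jog '{"offset":[[0.01,-0.031,0.012],[0.01,-0.031,0.012],[0.01,-0.031,0.012],[0.015,-0.033,0.01],[0.015,-0.033,0.01],[0.015,-0.033,0.01],[0.015,-0.033,0.01],[0.015,-0.033,0.01],[0.015,-0.033,0.01],[0.015,-0.033,0.01],[0.015,-0.033,0.01],[0.015,-0.033,0.01],[0.015,-0.033,0.01],[0.015,-0.033,0],[0.015,-0.033,0],[0.015,-0.033,0],[0.015,-0.033,0],[0.015,-0.033,0],[0,0,0],[0,0,0]],"yaw":[-4.6,-4.6,-4.6,-4.6,-4.6,-4.6,-4.6,-4.6,-4.6,-4.6,-4.6,-4.6,-4.6,-4.6,-4.6,-4.6,-4.6,-4.6,0,0],"jaw":[1,1,1,1,1,1,1,1,1,1,1,1,1,1,1,1,1,1,1,1]}'
cat >> h.py <<'E'
def yaw_y(o):
    y=R.from_quat(o['ee_rot']).as_matrix()[:,1]; return np.degrees(np.arctan2(y[1],y[0]))
def st():
    o=manip.get_obs(); print('t',round(float(o['clock']),2),'tcp',np.round(o['position'],4),'yawy',round(yaw_y(o),2),'j',np.round(o['joint_pos'],2),'F',np.round(o['ft_force'],1),'w',round(float(o['grip_width']),3),'gf',round(float(o['grasp_force']),1))
E
python3 - <<'E'
from h import *
st(); p=cam('wrist'); save(p,'w1.png'); print(np.round(p['hand_eye'],3))
for t in ['lid','switch_top','turn_a_grip','panel','panel_grip']:
    print(t,[(round(d['score'],2),np.round(d['at'],4).tolist(),np.round(proj(p,d['at'])).tolist()) for d in manip.tip_of(p,t)])
E
```

```text
clock: 2.87
position: [0.4748, -0.0048, 0.3674]
ee_rot: [0.786, 0.618, 0.0, 0.0]
ft_force: [-0.7, 0.9, 0.8]
grip_width: 0.0
grasp_force: 0.0
t 2.87 tcp [ 0.4748 -0.0048  0.3674] yawy -13.61 j [-0.66 -0.08  0.54  1.63  0.04  1.58 -0.36] F [-0.7  0.9  0.8] w 0.0 gf 0.0
[[ 0.     0.965  0.261  0.067]
 [ 1.    -0.    -0.     0.001]
 [-0.     0.261 -0.965 -0.144]
 [ 0.     0.     0.     1.   ]]
lid []
switch_top [(0.56, [0.4491, 0.0395, 0.0478], [289.0, 153.0])]
turn_a_grip [(0.75, [0.6027, 0.0997, 0.0664], [419.0, 60.0]), (0.17, [0.7934, -0.0049, -0.0002], [577.0, 119.0])]
panel [(0.63, [0.5815, 0.0048, 0.0398], [410.0, 155.0])]
panel_grip [(0.77, [0.5809, 0.0023, 0.0707], [416.0, 160.0])]
```

View pics/w1.png

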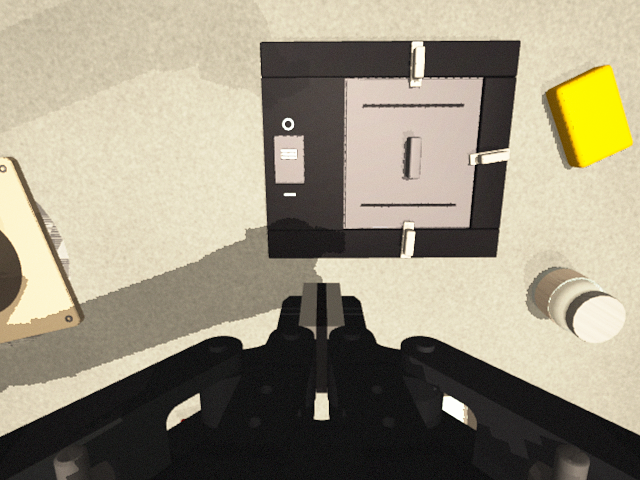

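The wrist view shows the lid square to the image: rim corners about (261,42), (519,41), (498,257), (269,258), switch at (289,154) in its slot (275-304, 136-184), fin at (413,158). Next I'll fit the lid pose.

```bash
cat >> h.py <<'E'
from scipy.optimize import least_squares
def T(l,q):  # lid pose l=(x,y,yaw), lid point
    c,s=np.cos(l[2]),np.sin(l[2]); return np.array([l[0]+c*q[0]-s*q[1],l[1]+s*q[0]+c*q[1],q[2]])
E
python3 - <<'E'
from h import *
p=cam('wrist'); g=cv2.cvtColor(p['frame'],cv2.COLOR_RGB2GRAY)
uv=np.array([[261,42],[519,41],[498,257],[269,258],[344.5,79],[482.5,78],[344.5,229]],np.float32).reshape(-1,1,2)
uv=cv2.cornerSubPix(g,uv,(4,4),(-1,-1),(3,30,.01)).reshape(-1,2); print(uv.round(1).tolist())
L=np.array([[-165,120,45],[110,120,45],[110,-120,45],[-165,-120,45],[-73,82,45],[73,82,45],[-73,-82,45]])/1e3
f=lambda l:np.ravel([proj(p,T(l,q))-u for q,u in zip(L,uv)])
r=least_squares(f,[.58,.003,-.23],loss='soft_l1'); l=r.x
print('lid',l.round(4),np.degrees(l[2]).round(2)); print(f(l).reshape(-1,2).round(1).tolist())
for n,q in dict(sw=(-.137,.002,.045),swoff=(-.137,.016,.045),a=(0,.096,.066),b=(0,-.096,.066),c=(.087,0,.066),fin=(0,0,.069),push=(-.137,-.0165,.045)).items():
    X=T(l,q); print(n,X.round(4),proj(p,X).round(1))
# switch nub & slot: bright pixels
s=g[125:195,268:312]; w=np.argwhere(s>200); print('bright',len(w))
for n,sel in [('ring',w[w[:,0]<10]),('nub',w[(w[:,0]>18)&(w[:,0]<40)]),('bar',w[w[:,0]>62])]:
    if len(sel): 
        v,u=sel.mean(0)+[125,268]; X=ray(p,u,v,.045); print(n,len(sel),u.round(1),v.round(1),X.round(4),'lid',np.array(T((0,0,-l[2]),[*(X[:2]-l[:2]),0])).round(4))
save(p,'w1sw.png',(255,105,325,205),6)
E
```

```text
[[261.3999938964844, 45.099998474121094], [521.7000122070312, 44.599998474121094], [495.79998779296875, 260.0], [269.0, 259.6000061035156], [346.20001220703125, 80.80000305175781], [483.8999938964844, 80.9000015258789], [343.5, 230.39999389648438]]
lid [ 0.5804  0.0046 -0.2313] -13.25
[[-0.7, -1.5], [0.1, -0.8], [0.2, 0.2], [-0.7, 0.5], [1.2, 1.2], [-1.0, 1.3], [1.5, -0.8]]
sw [0.4475 0.0379 0.045 ] [289.5 157.4]
swoff [0.4508 0.0516 0.045 ] [289.3 144.7]
a [0.6024 0.098  0.066 ] [420.6  65.3]
b [ 0.5584 -0.0888  0.066 ] [409.8 246. ]
c [ 0.6651 -0.0153  0.066 ] [495.4 160.9]
fin [0.5804 0.0046 0.069 ] [415.5 161.1]
push [0.4433 0.0199 0.045 ] [289.8 173.9]
bright 1209
ring 49 289.7 128.7 [0.4556 0.0682 0.045 ] lid [-0.1361  0.0333  0.    ]
nub 523 290.0 153.8 [0.4491 0.0418 0.045 ] lid [-0.1364  0.0061  0.    ]
```

View pics/w1sw.png

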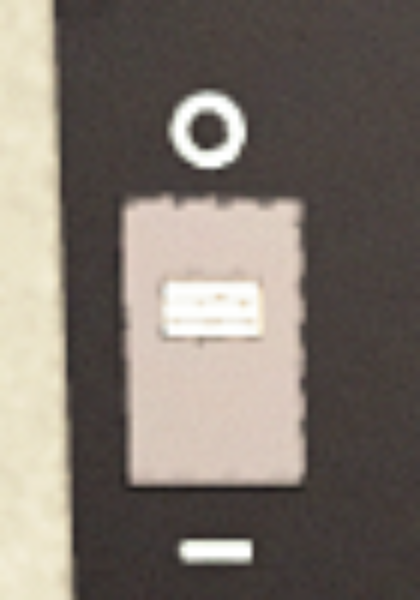

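Nub and slot agree with the fit: free-slot centre measured at v=173.7 against 173.9 predicted. I'm descending closed to just above the free slot.

```bash
python3 -m jog '{"offset":[[-0.0079,0.0063,-0.037],[-0.0079,0.0063,-0.037],[-0.0079,0.0063,-0.037],[-0.0079,0.0063,-0.037],[0,0,-0.037],[0,0,-0.037],[0,0,-0.037],[0,0,-0.037],[0,0,-0.014],[0,0,0],[0,0,0]],"yaw":[0,0,0,0,0,0,0,0,0.3,0,0],"jaw":[1,1,1,1,1,1,1,1,1,1,1]}'
python3 - <<'E'
from h import *
st(); p=cam('wrist'); save(p,'w2.png')
E
```

```text
clock: 4.13
position: [0.4426, 0.0225, 0.0574]
ee_rot: [0.783, 0.622, -0.001, -0.0]
ft_force: [0.4, 1.1, 0.2]
grip_width: 0.001
grasp_force: 0.0
t 4.13 tcp [0.4426 0.0225 0.0574] yawy -13.03 j [-0.66  0.12  0.53  2.14 -0.08  0.9  -0.31] F [0.4 1.1 0.2] w 0.001 gf 0.0
```

View pics/w2.png

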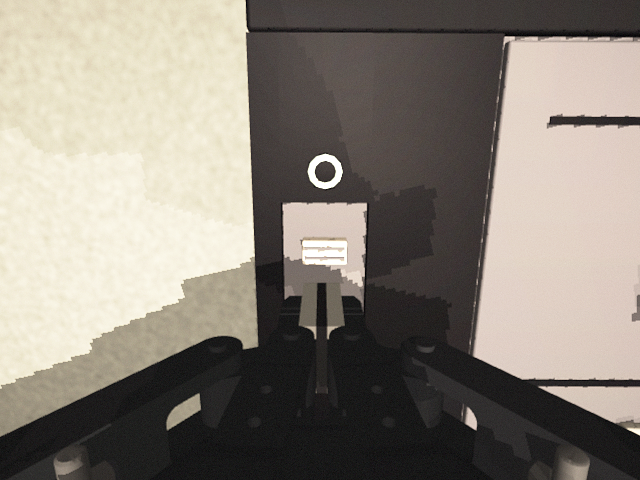

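```bash
cat >> h.py <<'E'
def inv(l,X):
    c,s=np.cos(l[2]),np.sin(l[2]); d=np.array(X[:2])-l[:2]; return np.array([c*d[0]+s*d[1],-s*d[0]+c*d[1]])
E
python3 - <<'E'
from h import *
p=cam('wrist'); l=np.array([.5804,.0046,-.2313])
for n,u,v in [('nubbot',325,265),('nubtop',325,239),('slotTL',283,203),('slotTR',367,204),('ring',325,171)]:
    X=ray(p,u,v,.045); print(n,X.round(4),inv(l,X).round(4))
o=manip.get_obs(); print('tcp lid',inv(l,o['position']).round(4))
E
```

```text
nubbot [0.4483 0.0338 0.045 ] [-0.1353 -0.0018]
nubtop [0.4508 0.0446 0.045 ] [-0.1353  0.0092]
slotTL [0.438  0.0626 0.045 ] [-0.1519  0.0238]
slotTR [0.47   0.0548 0.045 ] [-0.1189  0.0235]
ring [0.4568 0.071  0.045 ] [-0.1355  0.0363]
tcp lid [-0.137  -0.0135]
```

```bash
python3 -m jog '{"offset":[[0.0006,-0.0032,0],[0,0,0],[0,0,-0.006],[0,0,-0.006],[0,0,-0.0045],[0,0,0]],"yaw":[0,0,0,0,0,0],"jaw":[1,1,1,1,1,1]}'; python3 -c "
from h import *
st(); print(inv(np.array([.5804,.0046,-.2313]),manip.get_obs()['position']))"
```

```text
clock: 4.73
position: [0.4427, 0.0191, 0.0397]
ee_rot: [0.783, 0.622, -0.001, -0.0]
ft_force: [1.3, 0.5, 0.1]
grip_width: -0.001
grasp_force: 0.0
t 4.73 tcp [0.4427 0.0191 0.0397] yawy -13.05 j [-0.64  0.16  0.53  2.15 -0.11  0.86 -0.28] F [1.3 0.5 0.1] w -0.001 gf 0.0
[-0.13738093 -0.01742512]
```

In the slot with no contact. Pushing now.

```bash
python3 -m jog '{"offset":[[0.0009,0.0039,0.001],[0.0009,0.0039,0],[0.0009,0.0039,0],[0.0009,0.0039,0],[0.0007,0.0029,0],[0,0,0],[0,0,0],[0,0,0]],"yaw":[0,0,0,0,0,0,0,0],"jaw":[1,1,1,1,1,1,1,1]}'; python3 -c "
from h import *
st(); print(inv(np.array([.5804,.0046,-.2313]),manip.get_obs()['position']))"
```

```text
clock: 5.4
position: [0.4473, 0.036, 0.0417]
ee_rot: [0.783, 0.622, -0.001, 0.0]
ft_force: [-2.0, -9.8, 2.3]
grip_width: 0.001
grasp_force: 4.9
t 5.4 tcp [0.4473 0.036  0.0417] yawy -13.13 j [-0.67  0.17  0.52  2.13 -0.11  0.87 -0.31] F [-2.  -9.8  2.3] w 0.001 gf 4.9
[-1.36756292e-01  1.48163544e-05]
```

```bash
python3 -m jog '{"offset":[[-0.001,-0.003,0],[0,0,0.03],[0.015,-0.01,0.037],[0.015,-0.01,0.037],[0.015,-0.01,0.037],[0.015,-0.01,0.037],[0.01,-0.01,0.037],[0.01,-0.01,0.03],[0,0,0],[0,0,0],[0,0,0]],"yaw":[0,0,0,0,0,0,0,0,0,0,0],"jaw":[1,1,1,1,1,0.6,0.6,0.6,0.6,0.6,0.6]}'; python3 - <<'E'
from h import *
st(); p=cam('wrist'); save(p,'w3.png')
for t in ['switch_top','turn_a_grip','panel_grip']:
    print(t,[(round(d['score'],2),np.round(d['at'],4).tolist(),np.round(proj(p,d['at'])).tolist()) for d in manip.tip_of(p,t)])
for m in manip.masks_of(p,'turn_a'):
    v,u=np.nonzero(m['region']); print(m['score'],len(u),u.mean(),v.mean(),cv2.minAreaRect(np.c_[u,v].astype(np.float32)))
E
```

```text
clock: 6.32
position: [0.5265, -0.0247, 0.2863]
ee_rot: [0.783, 0.622, -0.0, -0.0]
ft_force: [-0.0, 1.3, -0.8]
grip_width: 0.404
grasp_force: 0.0
t 6.32 tcp [ 0.5265 -0.0247  0.2863] yawy -13.02 j [-0.61  0.08  0.61  1.66 -0.05  1.41 -0.22] F [-0.   1.3 -0.8] w 0.404 gf 0.0
switch_top [(0.81, [0.4535, 0.0505, 0.0495], [224.0, 137.0])]
turn_a_grip [(0.6, [0.6047, 0.0971, 0.0663], [380.0, 38.0])]
panel_grip [(0.58, [0.5809, 0.0031, 0.0724], [374.0, 159.0])]
0.95 696 466.2485632183908 156.94396551724137 ((466.150390625, 157.00244140625), (14.586811065673828, 49.84239196777344), 81.46923065185547)
0.79 854 375.9906323185012 41.15456674473068 ((376.2175598144531, 41.55661392211914), (15.538294792175293, 57.09177780151367), 1.1934894323349)
0.76 585 368.0803418803419 255.74700854700853 ((368.08966064453125, 255.4241485595703), (14.36686897277832, 43.51583480834961), 4.763641834259033)
```

View pics/w3.png

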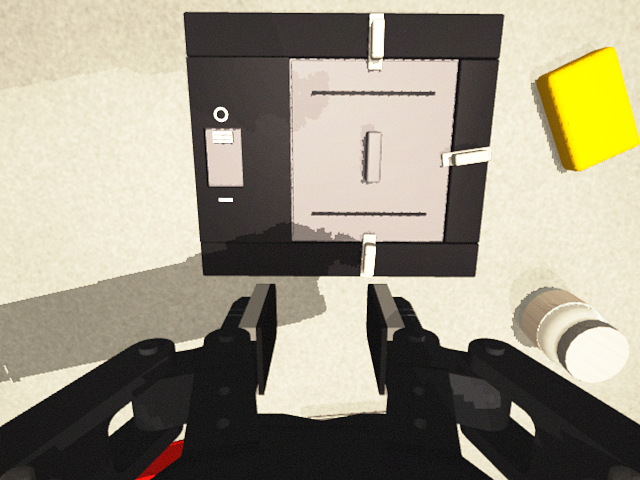

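Switch nub now sits at the ring end of its slot (px 222,136); button c is tilted about 8°, a and b are nearly radial. On to turn_a: the jaw direction already suits it.

```bash
python3 -m jog '{"offset":[[0.0128,0.0204,-0.029],[0.0128,0.0204,-0.029],[0.0128,0.0204,-0.029],[0.0128,0.0204,-0.029],[0.0128,0.0204,-0.029],[0.0128,0.0204,-0.029],[0,0,-0.02],[0,0,-0.02],[0,0,-0.015],[0,0,0],[0,0,0]],"yaw":[0,0,0,0,0,0,0,0,0,0,0],"jaw":[0.6,0.6,0.6,0.6,0.6,0.6,0.6,0.6,0.6,0.6,0.6]}' 25; python3 - <<'E'
from h import *
st(); p=cam('wrist'); save(p,'w4.png')
E
```

```text
clock: 7.48
position: [0.6029, 0.0971, 0.0573]
ee_rot: [0.783, 0.622, -0.001, -0.0]
ft_force: [1.6, 0.3, 0.4]
grip_width: 0.399
grasp_force: 0.0
t 7.48 tcp [0.6029 0.0971 0.0573] yawy -13.05 j [-0.62  0.49  0.5   1.71 -0.27  1.02 -0.26] F [1.6 0.3 0.4] w 0.399 gf 0.0
```

View pics/w4.png

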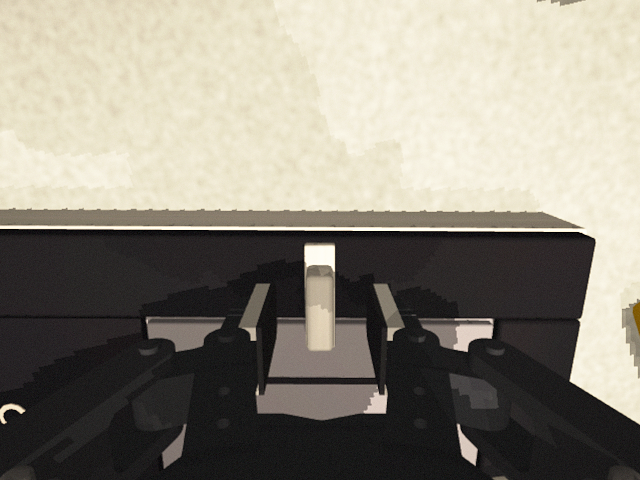

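Fin sits centred between the fingers (px 320,300). I'll close and turn +86°.

```bash
python3 -m jog '{"offset":[[0,0,0],[0,0,0],[0,0,0],[0,0,0],[0,0,0],[0,0,0]],"yaw":[0,0,0,0,0,0],"jaw":[1,1,1,1,1,1]}' 25 && python3 -m jog '{"offset":[[0,0,0],[0,0,0],[0,0,0],[0,0,0],[0,0,0],[0,0,0],[0,0,0],[0,0,0],[0,0,0],[0,0,0],[0,0,0],[0,0,0],[0,0,0],[0,0,0],[0,0,0],[0,0,0]],"yaw":[7,7,7,7,7,7,7,7,7,7,7,7,2,0,0,0],"jaw":[1,1,1,1,1,1,1,1,1,1,1,1,1,1,1,1]}'; python3 -c "
from h import *
st(); print(manip.get_obs()['torque'].round(2))"
```

```text
clock: 8.03
position: [0.6027, 0.0977, 0.0592]
ee_rot: [0.783, 0.622, -0.0, -0.001]
ft_force: [-8.5, -0.4, 10.7]
grip_width: 0.105
grasp_force: 27.7
clock: 9.37
position: [0.6021, 0.0974, 0.0592]
ee_rot: [0.148, 0.989, 0.0, -0.001]
ft_force: [-12.2, -0.1, 12.5]
grip_width: 0.108
grasp_force: 27.9
t 9.37 tcp [0.6021 0.0974 0.0592] yawy 72.95 j [-0.39  0.45  0.2   1.69 -0.1   1.01  1.11] F [-12.2  -0.1  12.5] w 0.108 gf 27.9
[0.01 2.76 0.01]
```

```bash
python3 -m jog '{"offset":[[0,0,0],[0,0,0],[0,0,0.03],[0,0,0.03],[0.016,-0.0283,0],[0.016,-0.0283,0],[0.016,-0.0283,0],[0.016,-0.0283,0],[0,0,-0.02],[0,0,-0.02],[0,0,-0.018],[0,0,0],[0,0,0]],"yaw":[0,0,0,0,2,2,2,2,0,0,0,0,0],"jaw":[0.6,0.6,0.6,0.6,0.6,0.6,0.6,0.6,0.6,0.6,0.6,0.6,0.6]}' 25; python3 - <<'E'
from h import *
st(); p=cam('wrist'); save(p,'w5.png')
E
```

```text
clock: 10.45
position: [0.6673, -0.0162, 0.0596]
ee_rot: [0.079, 0.997, -0.0, -0.001]
ft_force: [0.7, 0.2, 0.0]
grip_width: 0.399
grasp_force: 0.0
t 10.45 tcp [ 0.6673 -0.0162  0.0596] yawy 80.94 j [-0.2   0.56  0.22  1.53 -0.13  1.07  1.46] F [0.7 0.2 0. ] w 0.399 gf 0.0
```

View pics/w5.png

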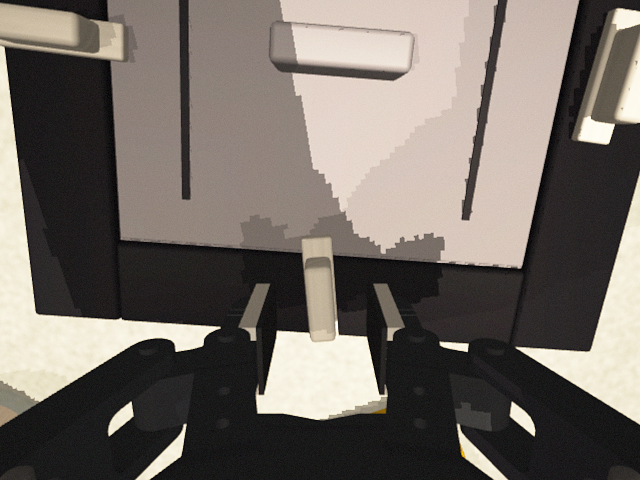

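Button a (right) is aside and c's fin is between the fingers. I'll close and turn -90°.

```bash
python3 -m jog '{"offset":[[0,0,0],[0,0,0],[0,0,0],[0,0,0],[0,0,0],[0,0,0]],"yaw":[0,0,0,0,0,0],"jaw":[1,1,1,1,1,1]}' 25 && python3 -m jog '{"offset":[[0,0,0],[0,0,0],[0,0,0],[0,0,0],[0,0,0],[0,0,0],[0,0,0],[0,0,0],[0,0,0],[0,0,0],[0,0,0],[0,0,0],[0,0,0],[0,0,0],[0,0,0],[0,0,0]],"yaw":[-7,-7,-7,-7,-7,-7,-7,-7,-7,-7,-7,-7,-6,0,0,0],"jaw":[1,1,1,1,1,1,1,1,1,1,1,1,1,1,1,1]}'; python3 -c "
from h import *
st(); print(manip.get_obs()['torque'].round(2))"
```

```text
clock: 11.0
position: [0.6683, -0.0167, 0.0616]
ee_rot: [0.079, 0.997, -0.0, 0.001]
ft_force: [-1.3, -1.9, 6.5]
grip_width: 0.108
grasp_force: 26.9
clock: 12.33
position: [0.6648, -0.0194, 0.0615]
ee_rot: [0.762, 0.648, -0.003, -0.001]
ft_force: [-20.6, -7.6, 20.6]
grip_width: 0.106
grasp_force: 28.5
t 12.33 tcp [ 0.6648 -0.0194  0.0615] yawy -9.21 j [-0.43  0.61  0.54  1.54 -0.34  1.09  0.03] F [-20.6  -7.6  20.6] w 0.106 gf 28.5
[-1.58  4.61  0.01]
```

```bash
python3 -m jog '{"offset":[[0,0,0],[0,0,0],[0,0,0.03],[0,0,0.03],[-0.027,-0.0183,0],[-0.027,-0.0183,0],[-0.027,-0.0183,0],[-0.027,-0.0183,0],[0,0,-0.02],[0,0,-0.02],[0,0,-0.018],[0,0,0],[0,0,0]],"yaw":[0,0,0,0,-1.5,-1.5,-1.5,-1.5,0,0,0,0,0],"jaw":[0.6,0.6,0.6,0.6,0.6,0.6,0.6,0.6,0.6,0.6,0.6,0.6,0.6]}' 25; python3 - <<'E'
from h import *
st(); p=cam('wrist'); save(p,'w6.png')
E
```

```text
clock: 13.42
position: [0.5595, -0.089, 0.0619]
ee_rot: [0.794, 0.609, -0.0, -0.0]
ft_force: [-0.1, -0.4, 0.7]
grip_width: 0.401
grasp_force: 0.0
t 13.42 tcp [ 0.5595 -0.089   0.0619] yawy -15.03 j [-0.43  0.41  0.62  1.83 -0.28  0.99  0.04] F [-0.1 -0.4  0.7] w 0.401 gf 0.0
```

View pics/w6.png

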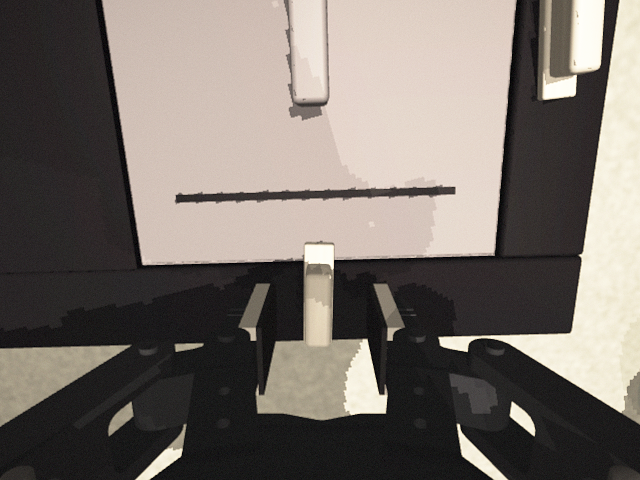

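Button b is centred between the fingers and c (upper right) is aside. Closing and turning +88°.

```bash
python3 -m jog '{"offset":[[0,0,0],[0,0,0],[0,0,0],[0,0,0],[0,0,0],[0,0,0]],"yaw":[0,0,0,0,0,0],"jaw":[1,1,1,1,1,1]}' 25 && python3 -m jog '{"offset":[[0,0,0],[0,0,0],[0,0,0],[0,0,0],[0,0,0],[0,0,0],[0,0,0],[0,0,0],[0,0,0],[0,0,0],[0,0,0],[0,0,0],[0,0,0],[0,0,0],[0,0,0],[0,0,0]],"yaw":[7,7,7,7,7,7,7,7,7,7,7,7,4,0,0,0],"jaw":[1,1,1,1,1,1,1,1,1,1,1,1,1,1,1,1]}'; python3 -c "
from h import *
st()"
```

```text
clock: 13.97
position: [0.5585, -0.0888, 0.063]
ee_rot: [0.794, 0.608, -0.0, -0.001]
ft_force: [-10.8, 3.1, 12.3]
grip_width: 0.098
grasp_force: 25.7
clock: 15.3
position: [0.5575, -0.0894, 0.0629]
ee_rot: [0.149, 0.989, 0.0, -0.002]
ft_force: [-14.7, 1.9, 16.4]
grip_width: 0.101
grasp_force: 27.1
t 15.3 tcp [ 0.5575 -0.0894  0.0629] yawy 72.91 j [-0.2   0.37  0.33  1.82 -0.14  0.98  1.46] F [-14.7   1.9  16.4] w 0.101 gf 27.1
```

```bash
python3 -m jog '{"offset":[[0,0,0],[0,0,0],[0,0,0.03],[0,0,0.03],[-0.005,0.01,0.03],[-0.005,0.01,0.03],[-0.005,0.01,0.03],[-0.005,0.01,0.03],[-0.005,0.01,0.03],[-0.005,0.01,0.01],[0,0,0],[0,0,0],[0,0,0],[0,0,0],[0,0,0],[0,0,0],[0,0,0],[0,0,0]],"yaw":[0,0,0,0,-7.15,-7.15,-7.15,-7.15,-7.15,-7.15,-7.15,-7.15,-7.15,-7.15,-7.15,-7.15,0,0],"jaw":[0.6,0.6,0.6,0.5,0.5,0.5,0.5,0.5,0.5,0.5,0.5,0.5,0.5,0.5,0.5,0.5,0.5,0.5]}' 25; python3 - <<'E'
from h import *
st(); p=cam('wrist'); save(p,'w7.png')
print([(round(d['score'],2),np.round(d['at'],4).tolist(),np.round(proj(p,d['at'])).tolist()) for d in manip.tip_of(p,'panel_grip')])
E
```

```text
clock: 16.8
position: [0.5298, -0.0292, 0.2822]
ee_rot: [0.781, 0.625, 0.0, 0.0]
ft_force: [-1.0, 0.4, -0.2]
grip_width: 0.5
grasp_force: 0.0
t 16.8 tcp [ 0.5298 -0.0292  0.2822] yawy -12.63 j [-0.42  0.09  0.42  1.65 -0.04  1.4  -0.22] F [-1.   0.4 -0.2] w 0.5 gf 0.0
[(0.61, [0.5803, 0.0028, 0.0714], [370.0, 156.0])]
```

View pics/w7.png

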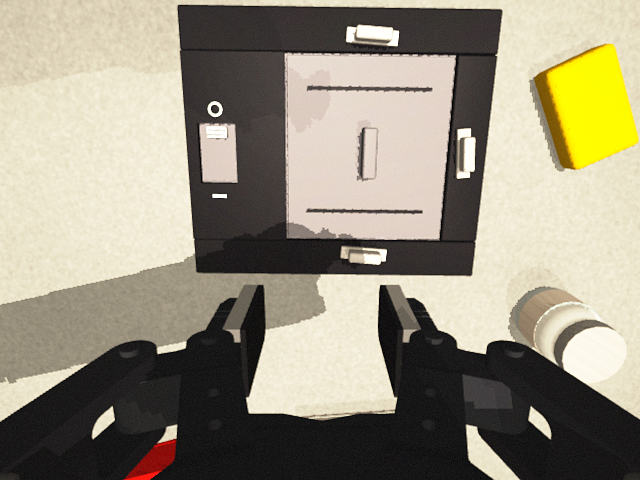

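Switch off, all three buttons parallel to their edges. Next the panel fin (px 369,152).

```bash
python3 -m jog '{"offset":[[0.0085,0.0056,-0.03],[0.0085,0.0056,-0.03],[0.0085,0.0056,-0.03],[0.0085,0.0056,-0.03],[0.0085,0.0056,-0.03],[0.0085,0.0056,-0.03],[0,0,-0.02],[0,0,-0.02],[0,0,-0.01],[0,0,0],[0,0,0],[0,0,0],[0,0,0],[0,0,0],[0,0,0],[0,0,0]],"yaw":[-0.6,0,0,0,0,0,0,0,0,0,0,0,0,0,0,0],"jaw":[0.5,0.5,0.5,0.5,0.5,0.5,0.5,0.5,0.5,0.5,1,1,1,1,1,1]}' 70; python3 -c "
from h import *
st()"
```

```text
clock: 18.23
position: [0.5817, 0.0043, 0.0536]
ee_rot: [0.785, 0.619, 0.001, 0.001]
ft_force: [-0.5, -0.9, 6.5]
grip_width: 0.117
grasp_force: 70.4
t 18.23 tcp [0.5817 0.0043 0.0536] yawy -13.45 j [-0.39  0.41  0.37  1.79 -0.18  0.97 -0.18] F [-0.5 -0.9  6.5] w 0.117 gf 70.4
```

```bash
python3 -m jog '{"offset":[[0,0,0.004],[0,0,0.005],[0,0,0.006],[0,0,0.01],[0,0,0.015],[0,0,0.02],[0,0,0.02],[0,0,0.02],[0,0,0.02],[0,0,0],[0,0,0]],"yaw":[0,0,0,0,0,0,0,0,0,0,0],"jaw":[1,1,1,1,1,1,1,1,1,1,1]}' 70; python3 - <<'E'
from h import *
st()
p=cam('top'); 
for t in ['board','panel_grip','tub']: print(t,[(round(d['score'],2),np.round(d['at'],3).tolist()) for d in manip.tip_of(p,t)])
for m in manip.masks_of(p,'board')[:1]:
    v,u=np.nonzero(m['region']); c=cv2.boxPoints(cv2.minAreaRect(np.c_[u,v].astype(np.float32)))
    X=np.array([ray(p,*q,.015)[:2] for q in c]); print(X.round(3).tolist(),X.mean(0).round(4), 'edge',np.linalg.norm(X[1]-X[0]),np.linalg.norm(X[2]-X[1]),np.degrees(np.arctan2(*(X[1]-X[0])[::-1])))
p=cam('scene')
for t in ['board','panel','panel_grip']: print(t,[(round(d['score'],2),np.round(d['at'],3).tolist()) for d in manip.tip_of(p,t)])
E
```

```text
clock: 19.15
position: [0.5812, 0.0044, 0.1733]
ee_rot: [0.785, 0.619, 0.001, 0.001]
ft_force: [-0.5, -1.1, -2.5]
grip_width: 0.118
grasp_force: 69.3
t 19.15 tcp [0.5812 0.0044 0.1733] yawy -13.46 j [-0.42  0.28  0.4   1.68 -0.12  1.2  -0.23] F [-0.5 -1.1 -2.5] w 0.118 gf 69.3
board [(0.76, [0.529, 0.378, -0.002])]
panel_grip [(0.85, [0.58, 0.002, 0.184]), (0.61, [0.528, 0.378, -0.003])]
tub [(0.89, [0.264, -0.378, -0.005]), (0.87, [0.513, -0.59, -0.002]), (0.57, [0.518, -0.372, -0.001])]
board [(0.68, [0.532, 0.376, -0.001]), (0.54, [0.558, -0.093, 0.066])]
panel [(0.57, [0.579, 0.005, 0.159])]
panel_grip [(0.82, [0.583, 0.003, 0.189])]
```

```bash
python3 -m jog '{"offset":[[-0.002,0.015,0],[-0.0039,0.0288,0],[-0.0039,0.0288,0],[-0.0039,0.0288,0],[-0.0039,0.0288,0],[-0.0039,0.0288,0],[-0.0039,0.0288,0],[-0.0039,0.0288,0],[-0.0039,0.0288,0],[-0.0039,0.0288,0],[-0.0039,0.0288,0],[-0.0039,0.0288,0],[-0.0039,0.0288,0],[-0.002,0.015,0],[0,0,0],[0,0,0]],"yaw":[0,1,1,1,1,1,1,1,1,1,1,1,1,0,0,0],"jaw":[1,1,1,1,1,1,1,1,1,1,1,1,1,1,1,1]}' 70; python3 - <<'E'
from h import *
st()
p=cam('scene'); save(p,'s2.png',(350,100,640,400),2)
for t in ['panel','panel_grip']: print(t,[(round(d['score'],2),np.round(d['at'],3).tolist()) for d in manip.tip_of(p,t)])
E
```

```text
clock: 20.93
position: [0.5295, 0.3801, 0.1713]
ee_rot: [0.716, 0.698, -0.0, 0.0]
ft_force: [0.5, -0.8, -2.1]
grip_width: 0.119
grasp_force: 69.3
t 20.93 tcp [0.5295 0.3801 0.1713] yawy -1.41 j [-0.84  0.43  0.19  1.47 -0.08  1.25 -0.66] F [ 0.5 -0.8 -2.1] w 0.119 gf 69.3
panel [(0.75, [0.528, 0.38, 0.158]), (0.29, [0.561, -0.088, 0.072])]
panel_grip [(0.67, [0.53, 0.377, 0.187])]
```

View pics/s2.png

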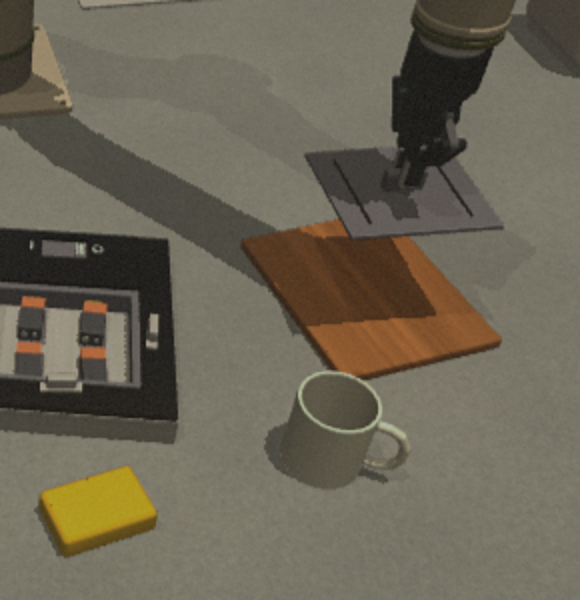

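The panel is held level above the board; batteries show in the bay (at least two columns in this crop). Lowering.

```bash
python3 -m jog '{"offset":[[0,0,-0.025],[0,0,-0.025],[0,0,-0.025],[0,0,-0.025],[0,0,-0.02],[0,0,-0.01],[0,0,-0.006],[0,0,-0.004],[0,0,-0.0015],[0,0,0],[0,0,0]],"yaw":[0,0,0,0,0,0,0,0,0,0,0],"jaw":[1,1,1,1,1,1,1,1,1,1,1]}' 70; python3 -c "
from h import *
st()"
```

```text
clock: 22.0
position: [0.5303, 0.3803, 0.0315]
ee_rot: [0.716, 0.698, 0.001, 0.0]
ft_force: [0.8, 0.3, -1.2]
grip_width: 0.115
grasp_force: 69.3
t 22.0 tcp [0.5303 0.3803 0.0315] yawy -1.47 j [-0.82  0.56  0.17  1.59 -0.11  1.   -0.64] F [ 0.8  0.3 -1.2] w 0.115 gf 69.3
```

```bash
python3 -m jog '{"offset":[[0,0,-0.0015],[0,0,-0.0015],[0,0,0],[0,0,0]],"yaw":[0,0,0,0],"jaw":[1,1,1,1]}' 20; python3 -m jog '{"offset":[[0,0,0],[0,0,0],[0,0,0],[0,0,0.02],[0,0,0.03],[0,0,0.03],[0,0,0.03],[0,0,0.03],[0,0,0.03],[0,0,0]],"yaw":[0,0,0,0,0,0,0,0,0,0],"jaw":[0.8,0.6,0.5,0.5,0.5,0.5,0.5,0.5,0.5,0.5]}' 25; python3 - <<'E'
from h import *
st()
p=cam('scene')
for t in ['panel','panel_grip','board']: print(t,[(round(d['score'],2),np.round(d['at'],3).tolist()) for d in manip.tip_of(p,t)])
p=cam('top')
for t in ['panel','panel_grip','board']: print(t,[(round(d['score'],2),np.round(d['at'],3).tolist()) for d in manip.tip_of(p,t)])
E
```

```text
clock: 22.33
position: [0.5302, 0.3803, 0.0287]
ee_rot: [0.716, 0.698, 0.001, 0.0]
ft_force: [-1.8, -1.2, 6.6]
grip_width: 0.114
grasp_force: 70.4
clock: 23.17
position: [0.5321, 0.3814, 0.2044]
ee_rot: [0.716, 0.698, 0.005, 0.0]
ft_force: [1.5, 0.0, 1.2]
grip_width: 0.497
grasp_force: 0.0
t 23.17 tcp [0.5321 0.3814 0.2044] yawy -1.47 j [-0.84  0.4   0.2   1.43 -0.08  1.3  -0.66] F [1.5 0.  1.2] w 0.497 gf 0.0
panel [(0.84, [0.529, 0.381, 0.015])]
panel_grip [(0.73, [0.532, 0.381, 0.048])]
board []
panel [(0.75, [0.532, 0.374, 0.014])]
panel_grip [(0.9, [0.531, 0.38, 0.041])]
board []
```

Panel released at board centre (0.530, 0.380). Moving to view the bay with the jaws across the batteries.

```bash
python3 -m jog '{"offset":[[-0.0032,-0.0293,0.0058],[-0.0032,-0.0293,0.0058],[-0.0032,-0.0293,0.0058],[-0.0032,-0.0293,0.0058],[-0.0032,-0.0293,0.0058],[-0.0032,-0.0293,0.0058],[-0.0032,-0.0293,0.0058],[-0.0032,-0.0293,0.0058],[-0.0032,-0.0293,0.0058],[-0.0032,-0.0293,0.0058],[-0.0032,-0.0293,0.0058],[-0.0032,-0.0293,0.0058],[-0.0032,-0.0293,0.0058],[0,0,0],[0,0,0],[0,0,0],[0,0,0]],"yaw":[-6.8,-6.8,-6.8,-6.8,-6.8,-6.8,-6.8,-6.8,-6.8,-6.8,-6.8,-6.8,-6.8,-6.8,-6.8,0,0],"jaw":[0.5,0.5,0.5,0.5,0.5,0.5,0.5,0.5,0.5,0.5,0.5,0.5,0.5,0.5,0.5,0.5,0.5]}' 25; python3 - <<'E'
from h import *
st(); p=cam('wrist'); save(p,'w8.png'); l=np.array([.5812,.0046,-.2313])
for d in manip.tip_of(p,'cell1'): print(round(d['score'],2),np.round(d['at'],4).tolist(),proj(p,d['at']).round(),inv(l,d['at']).round(3))
for m in manip.masks_of(p,'cell1'):
    v,u=np.nonzero(m['region']); r=cv2.minAreaRect(np.c_[u,v].astype(np.float32)); X=ray(p,*r[0],.032); print(round(m['score'],2),len(u),np.round(r[0]),np.round(r[1]),round(r[2]),X.round(4),inv(l,X).round(4))
E
```

```text
clock: 24.98
position: [0.488, -0.0009, 0.2724]
ee_rot: [0.993, -0.115, -0.0, 0.0]
ft_force: [-0.1, -0.3, 0.6]
grip_width: 0.498
grasp_force: 0.0
t 24.98 tcp [ 0.488  -0.0009  0.2724] yawy -103.23 j [-0.63 -0.02  0.54  1.77  0.01  1.38 -1.9 ] F [-0.1 -0.3  0.6] w 0.498 gf 0.0
0.95 [0.6064, -0.0402, 0.0128] [334.  61.] [ 0.035 -0.038]
0.73 [0.6241, 0.0317, 0.0147] [253.  60.] [0.036 0.036]
0.66 [0.5537, 0.0468, 0.0085] [259. 140.] [-0.036  0.035]
0.56 [0.5358, -0.0212, 0.0135] [331. 143.] [-0.038 -0.036]
0.96 1734 [258. 139.] [31. 58.] 2 [0.555  0.0438 0.032 ] [-0.0345  0.0322]
0.91 2052 [254.  57.] [66. 33.] 84 [0.6229 0.0285 0.032 ] [0.0351 0.0328]
0.85 1864 [334.  59.] [64. 31.] 90 [ 0.6056 -0.0391  0.032 ] [ 0.0338 -0.0369]
0.69 1597 [333. 141.] [28. 58.] 3 [ 0.5373 -0.0229  0.032 ] [-0.0364 -0.0368]
```

View pics/w8.png

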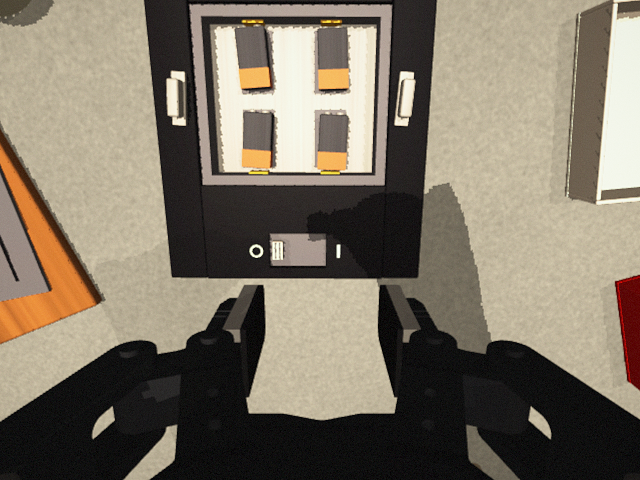

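All four batteries are present (px about 334,59; 254,57; 258,140; 333,141), with roughly 20 mm or more around each. Measure the tub, then start picking.

```bash
cat > tub.py <<'E'
from h import *
st(); E=[]
for n in ['top','scene']:
    p=cam(n)
    print(n,[np.round(d['at'],3).tolist() for d in manip.tip_of(p,'tub')])
    if n=='top':
        for m in manip.masks_of(p,'tub'):
            v,u=np.nonzero(m['region']); col=p['frame'][v,u].mean(0)
            if col[0]<110 or abs(col[0]-col[2])>45: continue
            c=cv2.boxPoints(cv2.minAreaRect(np.c_[u,v].astype(np.float32)))
            X=np.array([ray(p,*q,.05)[:2] for q in c]); e=X[1]-X[0],X[2]-X[1]; L=max(e,key=np.linalg.norm)
            print('white',col.round(),X.mean(0).round(3),[round(float(np.linalg.norm(q)),3) for q in e],'yaw',np.degrees(np.arctan2(L[1],L[0])).round(1))
E
python3 tub.py
```

```text
t 25.13 tcp [ 0.4881 -0.0007  0.2725] yawy -103.24 j [-0.63 -0.02  0.54  1.77  0.01  1.38 -1.9 ] F [-0.8  0.5  0.6] w 0.501 gf 0.0
top [[0.5, -0.32, 0.002], [0.262, -0.38, -0.002], [0.518, -0.595, -0.003]]
white [144. 144. 137.] [ 0.501 -0.318] [0.173, 0.136] yaw -8.1
scene [[0.512, -0.596, -0.0], [0.506, -0.324, 0.004], [0.259, -0.381, 0.003], [0.535, 0.378, 0.044]]
```

```bash
python3 -m jog '{"offset":[[0.024,-0.0078,-0.025],[0.024,-0.0078,-0.025],[0.024,-0.0078,-0.025],[0.024,-0.0078,-0.025],[0.022,-0.0076,-0.025],[0,0,-0.03],[0,0,-0.03],[0,0,-0.02],[0,0,0],[0,0,0]],"yaw":[0,0,0,0,0,0,0,0,0,0],"jaw":[0.55,0.55,0.55,0.55,0.55,0.55,0.55,0.55,0.55,0.55]}' 25; python3 - <<'E'
from h import *
st(); p=cam('wrist'); save(p,'w9.png')
E
```

```text
clock: 26.22
position: [0.6057, -0.0398, 0.0673]
ee_rot: [0.993, -0.117, -0.001, 0.0]
ft_force: [-0.3, 0.2, 0.8]
grip_width: 0.451
grasp_force: 0.0
t 26.22 tcp [ 0.6057 -0.0398  0.0673] yawy -103.44 j [-0.44  0.48  0.55  1.71 -0.28  1.03 -1.6 ] F [-0.3  0.2  0.8] w 0.451 gf 0.0
```

View pics/w9.png

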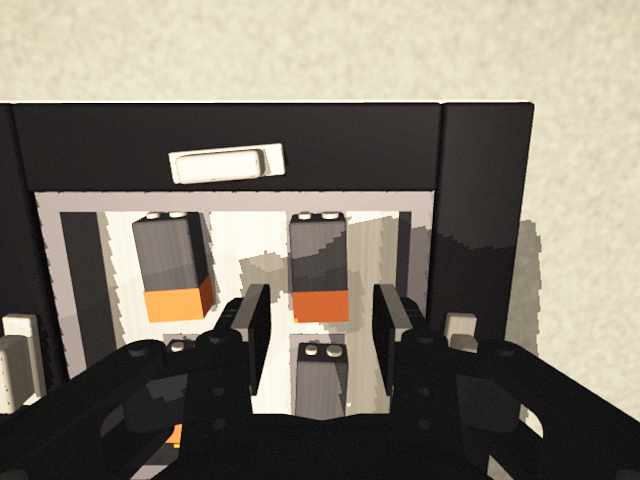

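```bash
python3 - <<'E'
from h import *
p=cam('wrist'); print(proj(p,[.6057,-.0398,.032]),proj(p,[.6057,-.0398,.066]))
l=np.array([.5812,.0046,-.2313])
for n,c in dict(A=[(290,220),(347,220),(292,291),(348,291)],B=[(134,218),(199,215),(145,290),(207,288)]).items():
    X=np.array([ray(p,u,v,.032)[:2] for u,v in c]); print(n,X.mean(0).round(4),inv(l,X.mean(0)).round(4),'size',np.linalg.norm(X[1]-X[0]).round(3),np.linalg.norm(X[2]-X[0]).round(3),'ang',np.degrees(np.arctan2(*(X[0]-X[2])[::-1])).round(1),np.degrees(np.arctan2(*(X[1]-X[3])[::-1])).round(1))
E
```

```text
[323.00182171 274.17247686] [323.45313731 304.58491187]
A [ 0.6147 -0.0401] [ 0.0429 -0.0359] size 0.026 0.035 ang -13.0 -11.7
B [0.632  0.0265] [0.0444 0.033 ] size 0.03 0.035 ang -11.7 -11.8
```

```bash
python3 -m jog '{"offset":[[0,0,-0.02],[0,0,-0.02],[0,0,-0.011],[0,0,0],[0,0,0],[0,0,0],[0,0,0],[0,0,0],[0,0,0]],"yaw":[0,0,0,0,0,0,0,0,0],"jaw":[0.55,0.55,0.55,0.55,1,1,1,1,1]}' 60; python3 -c "
from h import *
st()"
```

```text
clock: 27.07
position: [0.6071, -0.0398, 0.0181]
ee_rot: [0.993, -0.117, 0.001, -0.0]
ft_force: [-1.5, 0.1, 7.2]
grip_width: 0.29
grasp_force: 60.4
t 27.07 tcp [ 0.6071 -0.0398  0.0181] yawy -103.46 j [-0.42  0.54  0.52  1.74 -0.33  0.94 -1.57] F [-1.5  0.1  7.2] w 0.29 gf 60.4
```

```bash
python3 -m jog '{"offset":[[0,0,0.01],[0,0,0.03],[0,0,0.03],[0,0,0.03],[0,0,0.034],[-0.0069,-0.0282,0],[-0.0069,-0.0282,0],[-0.0069,-0.0282,0],[-0.0069,-0.0282,0],[-0.0069,-0.0282,0],[-0.0069,-0.0282,0],[-0.0069,-0.0282,0],[-0.0069,-0.0282,0],[-0.0069,-0.0282,0],[-0.0069,-0.0282,0],[-0.0069,-0.0282,0],[0,0,0],[0,0,0]],"yaw":[0,0,0,0,0,0.5,0.5,0.5,0.5,0.5,0.5,0.5,0.5,0.5,0.5,0.3,0,0],"jaw":[1,1,1,1,1,1,1,1,1,1,1,1,1,1,1,1,1,1]}' 60; python3 tub.py
```

```text
clock: 28.57
position: [0.529, -0.3521, 0.1515]
ee_rot: [0.997, -0.073, 0.0, 0.001]
ft_force: [0.7, 0.4, -1.2]
grip_width: 0.285
grasp_force: 59.5
t 28.57 tcp [ 0.529  -0.3521  0.1515] yawy -98.38 j [ 0.02  0.47  0.67  1.56 -0.3   1.21 -0.98] F [ 0.7  0.4 -1.2] w 0.285 gf 59.5
top [[0.499, -0.32, 0.001], [0.259, -0.376, -0.002], [0.518, -0.593, -0.003]]
white [137. 137. 127.] [ 0.536 -0.273] [0.172, 0.079] yaw -37.1
scene [[0.506, -0.323, 0.002], [0.51, -0.597, 0.001], [0.26, -0.381, 0.002], [0.555, -0.09, 0.066]]
```

Held, and the tub is unmoved (mask partly hidden by the arm). Lower and release.

```bash
python3 -m jog '{"offset":[[0,0.002,-0.035],[0,0,-0.035],[0,0,-0.03],[0,0,-0.016],[0,0,-0.008],[0,0,0],[0,0,0],[0,0,0],[0,0,0],[0,0,0],[0,0,0.02],[0,0,0.035],[0,0,0.035],[0,0,0.035]],"yaw":[0,0,0,0,0,0,0,0,0,0,0,0,0,0],"jaw":[1,1,1,1,1,1,0.63,0.63,0.63,0.63,0.63,0.63,0.63,0.63]}' 60; python3 - <<'E'
from h import *
st(); p=cam('wrist'); save(p,'w10.png')
for d in manip.tip_of(p,'cell1'): print(round(d['score'],2),np.round(d['at'],4).tolist(),proj(p,d['at']).round())
E
```

```text
clock: 29.98
position: [0.53, -0.3481, 0.1538]
ee_rot: [0.997, -0.071, 0.0, 0.0]
ft_force: [0.2, 0.0, 0.6]
grip_width: 0.368
grasp_force: 0.0
t 29.98 tcp [ 0.53   -0.3481  0.1538] yawy -98.18 j [ 0.01  0.46  0.67  1.57 -0.3   1.22 -0.99] F [0.2 0.  0.6] w 0.368 gf 0.0
0.76 [0.5305, -0.3484, 0.0044] [322. 219.]
```

View pics/w10.png

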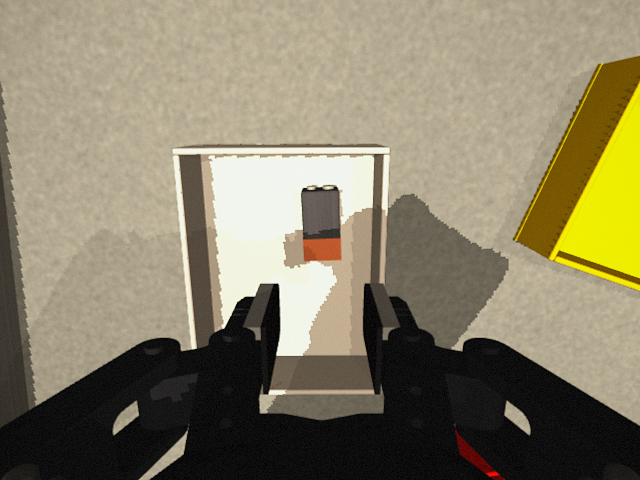

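Battery A rests in the tub (px 322,220). Picture budget is used up, so I continue by numbers: battery B.

```bash
python3 -m jog '{"offset":[[0.0078,0.0315,0],[0.0078,0.0315,0],[0.0078,0.0315,0],[0.0078,0.0315,0],[0.0078,0.0315,0],[0.0078,0.0315,0],[0.0078,0.0315,0],[0.0078,0.0315,0],[0.0078,0.0315,0],[0.0078,0.0315,0],[0.0078,0.0315,0],[0.0078,0.0315,0],[0,0,-0.03],[0,0,-0.03],[0,0,0],[0,0,0]],"yaw":[0,0,0,0,0,0,0,0,0,0,0,0,0,0,0,0],"jaw":[0.55,0.55,0.55,0.55,0.55,0.55,0.55,0.55,0.55,0.55,0.55,0.55,0.55,0.55,0.55,0.55]}' 60; cat > cells.py <<'E'
from h import *
st(); p=cam('wrist'); l=np.array([.5812,.0046,-.2313])
for d in manip.tip_of(p,'cell1'): print(round(d['score'],2),np.round(d['at'],4).tolist(),proj(p,d['at']).round(),inv(l,d['at']).round(3))
for m in manip.masks_of(p,'cell1'):
    v,u=np.nonzero(m['region']); print('mask',round(m['score'],2),len(u),u.min(),u.max(),v.min(),v.max(),cv2.minAreaRect(np.c_[u,v].astype(np.float32))[2])
E
python3 cells.py
```

```text
clock: 31.42
position: [0.6229, 0.0296, 0.0911]
ee_rot: [0.997, -0.071, -0.001, 0.001]
ft_force: [-0.5, -0.5, 0.7]
grip_width: 0.452
grasp_force: 0.0
t 31.42 tcp [0.6229 0.0296 0.0911] yawy -98.19 j [-0.53  0.48  0.53  1.65 -0.26  1.09 -1.64] F [-0.5 -0.5  0.7] w 0.452 gf 0.0
0.97 [0.6242, 0.0297, 0.0139] [322. 245.] [0.036 0.034]
0.69 [0.5546, 0.0444, 0.0119] [314. 355.] [-0.035  0.033]
mask 0.93 4944 296 348 202 302 1.3971810340881348
mask 0.7 4305 284 341 319 415 9.090276718139648
mask 0.59 149 446 461 335 349 59.036251068115234
```

```bash
python3 -m jog '{"offset":[[0.001,0,-0.03],[0,0,-0.03],[0,0,-0.014],[0,0,0],[0,0,0],[0,0,0],[0,0,0],[0,0,0],[0,0,0],[0,0,0.01],[0,0,0.03],[0,0,0.03],[0,0,0.03],[0,0,0.034],[0,0,0]],"yaw":[0,0,0,0,0,0,0,0,0,0,0,0,0,0,0],"jaw":[0.55,0.55,0.55,0.55,1,1,1,1,1,1,1,1,1,1,1]}' 60
```

```text
clock: 32.82
position: [0.6281, 0.0297, 0.1596]
ee_rot: [0.997, -0.071, 0.005, -0.001]
ft_force: [1.3, -0.1, 0.3]
grip_width: 0.283
grasp_force: 61.0
```

```bash
python3 -m jog '{"offset":[[-0.0072,-0.0275,0],[-0.0072,-0.0275,0],[-0.0072,-0.0275,0],[-0.0072,-0.0275,0],[-0.0072,-0.0275,0],[-0.0072,-0.0275,0],[-0.0072,-0.0275,0],[-0.0072,-0.0275,0],[-0.0072,-0.0275,0],[-0.0072,-0.0275,0],[-0.0072,-0.0275,0],[-0.0072,-0.0275,0],[0,0,0],[0,0,0],[0,0,0]],"yaw":[0,0,0,0,0,0,0,0,0,0,0,0,0,0,0],"jaw":[1,1,1,1,1,1,1,1,1,1,1,1,1,1,1]}' 60; python3 tub.py; python3 cells.py
```

```text
clock: 34.07
position: [0.5387, -0.2994, 0.152]
ee_rot: [0.997, -0.071, 0.0, -0.0]
ft_force: [0.3, 0.8, 0.2]
grip_width: 0.284
grasp_force: 61.0
t 34.07 tcp [ 0.5387 -0.2994  0.152 ] yawy -98.15 j [-0.08  0.42  0.67  1.62 -0.28  1.2  -1.07] F [0.3 0.8 0.2] w 0.284 gf 61.0
top [[0.515, -0.59, -0.002], [0.263, -0.379, -0.002], [0.665, -0.02, 0.064]]
scene [[0.261, -0.381, 0.002], [0.51, -0.595, -0.001]]
t 34.32 tcp [ 0.539  -0.2989  0.1518] yawy -98.06 j [-0.09  0.42  0.67  1.62 -0.28  1.2  -1.07] F [-0.6 -0.1 -1.9] w 0.283 gf 61.0
0.81 [0.529, -0.3491, 0.0022] [391. 223.] [ 0.03  -0.356]
0.64 [0.5384, -0.2979, 0.147] [321. 302.] [ 0.028 -0.304]
mask 0.87 3162 371 414 188 265 90.0
mask 0.69 10041 284 359 245 389 90.0
```

```bash
python3 -m jog '{"offset":[[-0.001,-0.0015,-0.035],[0,0,-0.035],[0,0,-0.03],[0,0,-0.016],[0,0,-0.008],[0,0,0],[0,0,0],[0,0,0],[0,0,0],[0,0,0],[0,0,0.02],[0,0,0.035],[0,0,0.035],[0,0,0.035]],"yaw":[0,0,0,0,0,0,0,0,0,0,0,0,0,0],"jaw":[1,1,1,1,1,1,0.63,0.63,0.63,0.63,0.63,0.63,0.63,0.63]}' 60; python3 cells.py
```

```text
clock: 35.63
position: [0.5372, -0.3016, 0.1548]
ee_rot: [0.997, -0.071, 0.0, 0.0]
ft_force: [0.9, -0.3, 0.6]
grip_width: 0.377
grasp_force: 0.0
t 35.63 tcp [ 0.5372 -0.3016  0.1548] yawy -98.18 j [-0.08  0.42  0.67  1.62 -0.28  1.2  -1.07] F [ 0.9 -0.3  0.6] w 0.377 gf 0.0
0.94 [0.5337, -0.303, 0.008] [325. 225.] [ 0.024 -0.31 ]
0.78 [0.5287, -0.35, 0.005] [388. 221.] [ 0.03  -0.357]
mask 0.82 2937 368 408 186 261 90.0
mask 0.72 2754 303 341 187 262 90.0
mask 0.2 21 0 1 264 279 90.0
```

```bash
python3 -m jog '{"offset":[[0.0014,0.0289,0],[0.0014,0.0289,0],[0.0014,0.0289,0],[0.0014,0.0289,0],[0.0014,0.0289,0],[0.0014,0.0289,0],[0.0014,0.0289,0],[0.0014,0.0289,0],[0.0014,0.0289,0],[0.0014,0.0289,0],[0.0014,0.0289,0],[0.0014,0.0289,0],[0,0,-0.03],[0,0,-0.03],[0,0,0],[0,0,0]],"yaw":[-0.6,-0.6,-0.6,-0.6,-0.6,-0.6,-0.6,-0.6,-0.6,-0.6,0,0,0,0,0,0],"jaw":[0.55,0.55,0.55,0.55,0.55,0.55,0.55,0.55,0.55,0.55,0.55,0.55,0.55,0.55,0.55,0.55]}' 60; python3 cells.py
```

```text
clock: 37.12
position: [0.5529, 0.0449, 0.0917]
ee_rot: [0.992, -0.123, -0.002, 0.001]
ft_force: [-0.3, -1.3, 0.1]
grip_width: 0.449
grasp_force: 0.0
t 37.12 tcp [0.5529 0.0449 0.0917] yawy -104.18 j [-0.62  0.33  0.54  1.83 -0.19  1.04 -1.82] F [-0.3 -1.3  0.1] w 0.449 gf 0.0
0.74 [0.536, -0.0196, 0.0106] [437. 246.] [-0.038 -0.034]
0.73 [0.5577, 0.0449, 0.0129] [320. 239.] [-0.032  0.034]
mask 0.98 5624 417 484 202 301 6.188615798950195
mask 0.75 4863 294 348 200 300 3.2397000789642334
```

```bash
python3 -m jog '{"offset":[[0.003,0,-0.03],[0,0,-0.03],[0,0,-0.0145],[0,0,0],[0,0,0],[0,0,0],[0,0,0],[0,0,0],[0,0,0],[0,0,0.01],[0,0,0.03],[0,0,0.03],[0,0,0.03],[0,0,0.034],[0,0,0],[0,0,0]],"yaw":[0,0,0,0,0,0,0,0,0,0,0,0,0,0,0,0],"jaw":[0.55,0.55,0.55,0.55,1,1,1,1,1,1,1,1,1,1,1,1]}' 60
```

```text
clock: 38.6
position: [0.5585, 0.0455, 0.1549]
ee_rot: [0.992, -0.123, 0.002, -0.001]
ft_force: [0.2, 0.0, -1.9]
grip_width: 0.287
grasp_force: 60.4
```

```bash
python3 -m jog '{"offset":[[-0.0071,-0.028,0],[-0.0071,-0.028,0],[-0.0071,-0.028,0],[-0.0071,-0.028,0],[-0.0071,-0.028,0],[-0.0071,-0.028,0],[-0.0071,-0.028,0],[-0.0071,-0.028,0],[-0.0071,-0.028,0],[-0.0071,-0.028,0],[-0.0071,-0.028,0],[-0.0071,-0.028,0],[0,0,0],[0,0,0],[0,0,0]],"yaw":[0.6,0.6,0.6,0.6,0.6,0.6,0.6,0.6,0.6,0.6,0,0,0,0,0],"jaw":[1,1,1,1,1,1,1,1,1,1,1,1,1,1,1]}' 60;  python3 cells.py
```

```text
clock: 39.85
position: [0.4718, -0.2899, 0.1515]
ee_rot: [0.997, -0.071, -0.001, -0.0]
ft_force: [0.8, 0.2, -0.1]
grip_width: 0.286
grasp_force: 60.4
t 39.85 tcp [ 0.4718 -0.2899  0.1515] yawy -98.15 j [-0.17  0.28  0.75  1.79 -0.21  1.15 -1.07] F [ 0.8  0.2 -0.1] w 0.286 gf 60.4
0.91 [0.5345, -0.3015, 0.0036] [326. 130.] [ 0.025 -0.309]
0.9 [0.5285, -0.3529, 0.0046] [401. 128.] [ 0.031 -0.36 ]
0.73 [0.4685, -0.2883, 0.1442] [320. 306.] [-0.043 -0.311]
mask 0.98 10039 284 359 248 392 90.0
mask 0.76 3581 374 418 84 167 90.0
mask 0.69 3259 305 346 85 167 90.0
```

```bash
python3 -m jog '{"offset":[[0,-0.001,-0.035],[0,0,-0.035],[0,0,-0.03],[0,0,-0.016],[0,0,-0.008],[0,0,0],[0,0,0],[0,0,0],[0,0,0],[0,0,0],[0,0,0.02],[0,0,0.035],[0,0,0.035],[0,0,0.035]],"yaw":[0,0,0,0,0,0,0,0,0,0,0,0,0,0],"jaw":[1,1,1,1,1,1,0.63,0.63,0.63,0.63,0.63,0.63,0.63,0.63]}' 60; python3 -m jog '{"offset":[[0.0054,0.0225,0],[0.0054,0.0225,0],[0.0054,0.0225,0],[0.0054,0.0225,0],[0.0054,0.0225,0],[0.0054,0.0225,0],[0.0054,0.0225,0],[0.0054,0.0225,0],[0.0054,0.0225,0],[0.0054,0.0225,0],[0.0054,0.0225,0],[0.0054,0.0225,0],[0,0,-0.03],[0,0,-0.03],[0,0,0],[0,0,0]],"yaw":[-0.7,-0.7,-0.7,-0.7,-0.7,-0.7,-0.7,-0.7,-0.7,-0.7,0,0,0,0,0,0],"jaw":[0.55,0.55,0.55,0.55,0.55,0.55,0.55,0.55,0.55,0.55,0.55,0.55,0.55,0.55,0.55,0.55]}' 60; python3 cells.py
```

```text
clock: 41.17
position: [0.4717, -0.2918, 0.1552]
ee_rot: [0.997, -0.071, 0.0, 0.0]
ft_force: [1.3, -0.0, -0.1]
grip_width: 0.37
grasp_force: 0.0
clock: 42.5
position: [0.5361, -0.0221, 0.0932]
ee_rot: [0.991, -0.132, -0.001, 0.001]
ft_force: [1.0, -0.1, 0.4]
grip_width: 0.452
grasp_force: 0.0
t 42.5 tcp [ 0.5361 -0.0221  0.0932] yawy -105.19 j [-0.57  0.3   0.6   1.88 -0.19  1.03 -1.72] F [ 1.  -0.1  0.4] w 0.452 gf 0.0
0.85 [0.5363, -0.0218, 0.0097] [322. 244.] [-0.038 -0.036]
mask 0.9 4766 297 349 202 299 1.023030161857605
```

```bash
python3 -m jog '{"offset":[[0.001,0,-0.03],[0,0,-0.03],[0,0,-0.016],[0,0,0],[0,0,0],[0,0,0],[0,0,0],[0,0,0],[0,0,0],[0,0,0.01],[0,0,0.03],[0,0,0.03],[0,0,0.03],[0,0,0.034],[0,0,0],[0,0,0]],"yaw":[0,0,0,0,0,0,0,0,0,0,0,0,0,0,0,0],"jaw":[0.55,0.55,0.55,0.55,1,1,1,1,1,1,1,1,1,1,1,1]}' 60
```

```text
clock: 43.98
position: [0.5391, -0.0216, 0.1539]
ee_rot: [0.991, -0.132, 0.002, -0.001]
ft_force: [-0.4, -0.9, -1.2]
grip_width: 0.283
grasp_force: 60.1
```

```bash
python3 -m jog '{"offset":[[-0.0061,-0.0265,0],[-0.0061,-0.0265,0],[-0.0061,-0.0265,0],[-0.0061,-0.0265,0],[-0.0061,-0.0265,0],[-0.0061,-0.0265,0],[-0.0061,-0.0265,0],[-0.0061,-0.0265,0],[-0.0061,-0.0265,0],[-0.0061,-0.0265,0],[-0.0061,-0.0265,0],[-0.0061,-0.0265,0],[0,0,0],[0,0,0],[0,0,0]],"yaw":[0.7,0.7,0.7,0.7,0.7,0.7,0.7,0.7,0.7,0.7,0,0,0,0,0],"jaw":[1,1,1,1,1,1,1,1,1,1,1,1,1,1,1]}' 60;  python3 cells.py
```

```text
clock: 45.23
position: [0.4644, -0.3389, 0.1505]
ee_rot: [0.997, -0.071, -0.001, -0.0]
ft_force: [-0.2, 1.5, 0.2]
grip_width: 0.284
grasp_force: 60.1
t 45.23 tcp [ 0.4644 -0.3389  0.1505] yawy -98.16 j [-0.08  0.35  0.77  1.73 -0.26  1.17 -0.95] F [-0.2  1.5  0.2] w 0.284 gf 60.1
0.64 [0.5372, -0.3043, 0.0063] [257. 125.] [ 0.028 -0.311]
0.62 [0.4623, -0.3357, 0.1402] [316. 300.] [-0.038 -0.358]
0.6 [0.5266, -0.349, 0.005] [324. 131.] [ 0.028 -0.357]
0.57 [0.4703, -0.288, 0.0016] [253. 221.] [-0.041 -0.31 ]
mask 0.78 3436 299 343 83 167 88.02507019042969
mask 0.71 10415 283 359 244 390 90.0
mask 0.61 3037 231 273 188 265 2.385944128036499
mask 0.6 3559 227 273 85 167 87.61405944824219
```

```bash
python3 -m jog '{"offset":[[0,-0.001,-0.034],[0,0,-0.035],[0,0,-0.03],[0,0,-0.016],[0,0,-0.008],[0,0,0],[0,0,0],[0,0,0],[0,0,0],[0,0,0],[0,0,0.02],[0,0,0.035],[0,0,0.035],[0,0,0.035],[0,0,0.035],[0,0,0.035],[0,0,0],[0,0,0]],"yaw":[0,0,0,0,0,0,0,0,0,0,0,0,0,0,0,0,0,0],"jaw":[1,1,1,1,1,1,0.63,0.63,0.63,0.63,0.63,0.63,0.63,0.63,0.63,0.63,0.63,0.63]}' 60; python3 cells.py; python3 - <<'E'
from h import *
p=cam('wrist'); l=(.5025,-.3205,np.radians(-8.1)); print([inv(np.array(l),d['at']).round(3) for d in manip.tip_of(p,'cell1')],[np.round(d['at'],3) for d in manip.tip_of(p,'tub')])
for n in ['scene','top']:
  p=cam(n)
  for t in ['panel','panel_grip','switch_top','turn_a_grip','tub','mug','jar','sponge','cell1']: print(n,t,[(round(d['score'],2),np.round(d['at'],3).tolist()) for d in manip.tip_of(p,t)])
E
```

```text
clock: 46.88
position: [0.4656, -0.3414, 0.2258]
ee_rot: [0.997, -0.071, 0.002, 0.001]
ft_force: [-0.1, 0.2, -0.7]
grip_width: 0.37
grasp_force: 0.0
t 46.88 tcp [ 0.4656 -0.3414  0.2258] yawy -98.16 j [-0.11  0.28  0.81  1.64 -0.21  1.31 -0.99] F [-0.1  0.2 -0.7] w 0.37 gf 0.0
0.95 [0.4605, -0.3379, 0.0037] [319. 209.] [-0.039 -0.361]
0.93 [0.4709, -0.2886, 0.0005] [264. 205.] [-0.04  -0.311]
0.89 [0.5374, -0.303, 0.0054] [266. 129.] [ 0.028 -0.309]
0.67 [0.5306, -0.3502, 0.0038] [321. 129.] [ 0.032 -0.357]
mask 0.64 2118 244 280 98 162 88.15238952636719
mask 0.62 2021 301 334 96 161 88.72696685791016
mask 0.57 1875 302 337 177 239 84.47245788574219
mask 0.57 1900 247 279 179 241 1.7357046604156494
[array([0.031, 0.022]), array([-0.038,  0.024]), array([ 0.031, -0.024]), array([-0.039, -0.023])] [array([ 0.516, -0.593, -0.002]), array([ 0.502, -0.321, -0.002]), array([ 0.257, -0.378, -0.005])]
scene panel [(0.84, [0.529, 0.382, 0.016]), (0.3, [0.525, -0.346, 0.005])]
scene panel_grip [(0.82, [0.532, 0.38, 0.048]), (0.7, [0.47, -0.288, 0.003])]
scene switch_top [(0.49, [0.451, 0.052, 
[... 354 characters left out ...]
.002])]
scene cell1 [(0.63, [0.535, -0.302, 0.005]), (0.61, [0.526, -0.345, 0.004]), (0.6, [0.455, -0.342, 0.003])]
top panel [(0.92, [0.531, 0.378, 0.014]), (0.41, [0.793, -0.004, -0.001])]
top panel_grip [(0.66, [0.53, 0.381, 0.046])]
top switch_top [(0.45, [0.451, 0.051, 0.044])]
top turn_a_grip [(0.65, [0.604, 0.099, 0.065])]
top tub [(0.85, [0.514, -0.589, -0.001]), (0.8, [0.261, -0.38, -0.003]), (0.75, [0.498, -0.32, -0.002])]
top mug [(0.73, [0.752, 0.238, -0.003])]
top jar [(0.84, [0.746, -0.225, -0.001])]
top sponge [(0.81, [0.793, -0.005, 0.001])]
top cell1 [(0.74, [0.534, -0.299, 0.004]), (0.73, [0.53, -0.35, 0.003]), (0.49, [0.464, -0.338, 0.006]), (0.46, [0.468, -0.288, 0.005])]
```

All four batteries are well inside the tub, the panel is on the board, the switch is off and the bystanders are unmoved. Handing in.

```bash
python3 -c "
from workcell import manip
print(manip.hand_in())"
```

```text
the job is handed in; nothing more can be done
None
```

Handed in at about 47 s on the clock, with no verdict returned: switch off, all three buttons aside, panel released fin up in the middle of the board, all four batteries in the white tub, and mug, jar and sponge where they were.

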